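Fill the bow-service shadow tray

TASK

Put the three bow-service tools back in the shadow tray: lay the combination spanner, the T-shaped bow square and the broad scraper each in the pocket that carries its silhouette, the same way round as the silhouette and lying flat on the pocket floor. The spanner with two open jaws, the L-shaped square and the narrow scraper belong elsewhere: leave them lying where they are.

Things in the scene. Friction and masses are not known exactly. Their poses are not given: they have to be found in the camera images.
- spanner_grip (a point): Steel combination spanner lying flat: one open jaw end (36 mm wide, x from 30 to 65 mm) and one small ring end (20 mm across, dark hole, to x = -60 mm), shank 13 mm wide. It belongs in the tray. The point is the grip point amid the shank, half-way up its 10 mm thickness (5 mm above its support); x along the tool to the open jaw, z up.
- square_grip (a point): Aluminium T-shaped bow square lying flat: a graduated rule 16 mm wide (x from -60 to 44 mm) with a cross-arm at one end, 62 mm long, sticking out to both sides (x from 44 to 58 mm). It belongs in the tray. The point is the grip point amid the rule, half-way up its 10 mm thickness (5 mm above its support); x along the tool to the cross-arm, z up.
- scraper_grip (a point): Broad scraper: wooden handle 20 mm wide (x from -60 to 26 mm) and a thin steel blade 54 mm wide (x from 34 to 62 mm). It belongs in the tray. The point is the grip point amid the handle, half-way up its 10 mm thickness (5 mm above its support); x along the tool to the blade, z up.
- spanner_pocket: Orange insert fixed in the grey tray, 148 (x) by 84 by 12 mm high, with the combination spanner's black silhouette on its floor (3 mm above origin). Pocket 50 mm wide for x over 26 mm, 34 mm for x under -26, ends at x = +-69; between, a 52 mm finger groove at floor level, open right across. Origin: underside, mid-groove; x to the jaw end, z up. The tool's grip point belongs right above it, tool x along this x.
- square_pocket: Orange insert fixed in the grey tray, 148 (x) by 84 by 12 mm high, with the T-shaped bow square's black silhouette on its floor (3 mm above origin). Pocket 76 mm wide for x over 26 mm, 30 mm for x under -26, ends at x = +-69; between, a 52 mm finger groove at floor level, open right across. Origin: underside, mid-groove; x to the cross-arm end, z up. The tool's grip point belongs right above it, tool x along this x.
- scraper_pocket: Orange insert fixed in the grey tray, 148 (x) by 84 by 12 mm high, with the broad scraper's black silhouette on its floor (3 mm above origin). Pocket 68 mm wide for x over 26 mm, 34 mm for x under -26, ends at x = +-69; between, a 52 mm finger groove at floor level, open right across. Origin: underside, mid-groove; x to the blade end, z up. The tool's grip point belongs right above it, tool x along this x.
- double_spanner_grip (a point): Look-alike, to be left: steel spanner with an open jaw at both ends (each 36 mm wide), 130 mm long, shank 13 mm wide, 10 mm thick. The point is at its middle, half-way up; x along it.
- l_square_grip (a point): Look-alike, to be left: aluminium L-shaped square, its arm (x from 44 to 58 mm) sticking out 31 mm to one side only (+y), rule 16 mm wide (x from -60 to 44 mm), 10 mm thick. The point is in the middle of the rule, half-way up; x towards the arm.
- narrow_scraper_grip (a point): Look-alike, to be left: scraper with the same wooden handle (20 mm wide, x from -60 to 26 mm) but a narrow steel blade, 24 mm wide (to x = 62 mm). The point is in the middle of the handle, half-way up; x towards the blade.
Mind the look-alikes: they are no part of the job. Leave any purple or yellow look-alike of the part that bears square_grip alone. Leave any green look-alike of the part that bears spanner_grip alone.

How it is judged:
By the outcome, as a careful person would: the job done as asked, in the order asked, and still so for the second after the job is handed in, with the robot touching nothing.
It also fails if it takes over 83 s, if anything falls off the work surface, if the arm or the gripper's body presses on something with over 40 N, if the wrist force passes 120 N, or if a joint passes its speed limit or range.

ROBOT

A 6-joint arm with a two-finger parallel gripper is mounted at the origin on the work surface. World frame = base frame: x ahead of the robot, y to its left, z up, the work surface at z = 0. Lengths are in mm, angles in rad, forces in N, time in s.
With the tool pointing down it reaches from about 325 to 925 mm from the base axis. Payload 3.1 kg.
Tool frame: the origin (TCP) lies on the centre line of the jaws, within the pads' length; the fingertips stand 17 mm ahead of it and the grasp point (between the pads) lies 2 mm behind it; z points along the fingers, x is the direction in which the jaws open and shut, and the axes are right-handed (so a half turn about z gives the same grasp; the last joint's range is limited). The gripper opens to 85 mm and grips with 20 to 120 N. Pads are 22 mm wide; open, the fingers measure 114 mm over their backs; the gripper's body (76 mm by 85 mm) begins 54 mm behind the grasp point. The pads swing forward as they close: fully open they stand 13 mm farther back than shut.
Start: joints at [-1.398, 0.217, 1.613, -0, 1.311, -0.112], TCP at [175.625, -599.83, 248.3] pointing down, gripper open.
Joint ranges: [-2.75, 2.75], [-0.78, 2.1], [0.31, 2.55], [-1.13, 4.27], [0.13, 2.63], [-2.58, 2.58]. Speed limits (rad/s): [2.79, 2.79, 3.14, 3.14, 3.14, 3.14].

INTERFACE

Orientations are given as a unit quaternion [w, x, y, z].
In Python, from rig import * gives the robot as it stands.
- The arm moves only by the shell command python3 -m creep 'ROWS'. ROWS is JSON, a list of rows, each an object with "hand": the finger opening in cm, from 0 to 8.54; "slide": the shift along the tool's x, y, z in cm, a list of three; "rotation": the turn, a rotation vector about the tool's x, y, z in degrees, a list of three. In form: [{"hand": hand, "slide": [x, y, z], "rotation": [wx, wy, wz]}, ...]. A call has 1 to 5 rows; each row is the pose to reach, as a shift and turn from the pose commanded when the call began, along the tool's axes at that moment; what a row does not reach only later rows make up. A row lasts 1/8 s, in which the tool goes at most 62.5 mm and 10.7 degrees, less where a joint would pass 70% of its speed; a pose out of reach is approached as far as the arm can. A call with a gripper value outside its range is refused whole. The fingers move at their own pace and stop on an object; the grip force is fixed at half the most. Time passes only in rows, so rows that repeat a pose let the fingers close. It gives the time, the measured TCP pose, the force and the opening at its end, in the units of the state.
- read_state(): the state, without advancing time (a new reading comes with each control period).
- get_image(name): name is "side" or "top"; returns a dict with "color" (480x640x3 uint8, blue, green, red), "intrinsics" (3x3 intrinsics, pixels), "world_to_cam" (4x4, takes a point from world to camera coordinates). Camera axes: x right, y down, z forward; pixel columns grow to the right and rows downward; lengths in mm; the calibration is good to about 2 mm. A picture is of the moment at which its call begins. There is no depth.
- job_done(): hands the job in, once; it reports no verdict.
The state is a dict: "time": time; "joints": joint angles; "qvel": joint speeds; "joint_efforts": joint torques, N m; "ee_pos": TCP position; "eef_rot": TCP orientation; "contact_force": force on the tool from outside, world axes, zero at the start; "wrist_torque": the same for the moment, N m; "finger_gap": finger opening in mm.
Only numpy, scipy, OpenCV 4.12 (cv2) and the standard library are available. Lean on these libraries where they do the work, as an engineer would, in place of code of your own. Each camera call takes 0.05 s, during which the arm holds its last target.

## Working session

There is one attempt and no reset: what is moved stays moved. The work goes in short steps, Python scripts to look and compute and a shell command to move; the robot and the scene stay as the last step left them, time stands still between calls to the robot, and variables do not carry over. Pictures are saved under pics/ and viewed, and the job is handed in when it is done.

```bash
ls; mkdir -p pics
python3 - <<'E'
from rig import *
import cv2
for n in ("top","side"):
    d=get_image(n); cv2.imwrite(f"pics/{n}0.png",d["color"]); print(d["intrinsics"],d["world_to_cam"])
s=read_state(); print(s)
E
```

```text
pics
[[463.89217246   0.         325.04725835]
 [  0.         463.89217246 240.79244995]
 [  0.           0.           1.        ]] [[-1.66589598e-02 -9.99753344e-01  1.46877419e-02 -1.87251903e+02]
 [-9.94356660e-01  1.50261579e-02 -1.05019274e-01  4.98350699e+02]
 [ 1.04772670e-01 -1.63543659e-02 -9.94361716e-01  1.02173764e+03]
 [ 0.00000000e+00  0.00000000e+00  0.00000000e+00  1.00000000e+00]]
[[453.64306622   0.         316.48544233]
 [  0.         453.64306622 245.69429184]
 [  0.           0.           1.        ]] [[-9.98451444e-01 -5.54211118e-02  4.81818645e-03  4.62501348e+02]
 [-4.20848487e-02  6.95859537e-01 -7.16943770e-01  1.81882558e+02]
 [ 3.63810399e-02 -7.16036315e-01 -6.97114349e-01  1.10382001e+03]
 [ 0.00000000e+00  0.00000000e+00  0.00000000e+00  1.00000000e+00]]
{'time': 0.1, 'joints': array([-1.39824172e+00,  2.17704853e-01,  1.61482542e+00, -1.02491008e-06,
        1.31131645e+00, -1.12184858e-01]), 'qvel': array([ 0.0006312 , -0.00261219, -0.0037667 ,  0.00051608,  0.00043362,
        0.00120956]), 'joint_efforts': array([-3.50553346e-04, -3.98075366e+01, -3.04969954e+01, -1.18057810e-04,
        4.26744475e-03, -9.46157371e-06]), 'ee_pos': array([ 175.47190027, -599.10639018,  247.05558128]), 'eef_rot': array([-7.72158636e-04,  8.00283089e-01, -5.99621303e-01, -8.20961962e-04]), 'contact_force': array([-0.67973025,  0.33268448,  0.12976238]), 'wrist_torque': array([0.01177311, 0.00128132, 0.00051829]), 'finger_gap': 85.45970411920214}
```

View pics/top0.png

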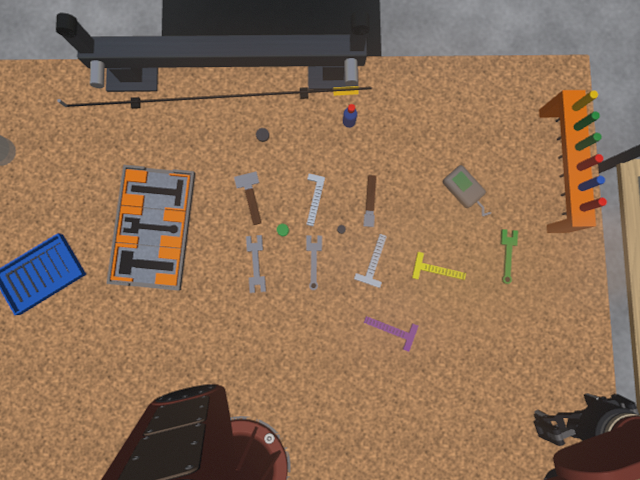

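View pics/side0.png

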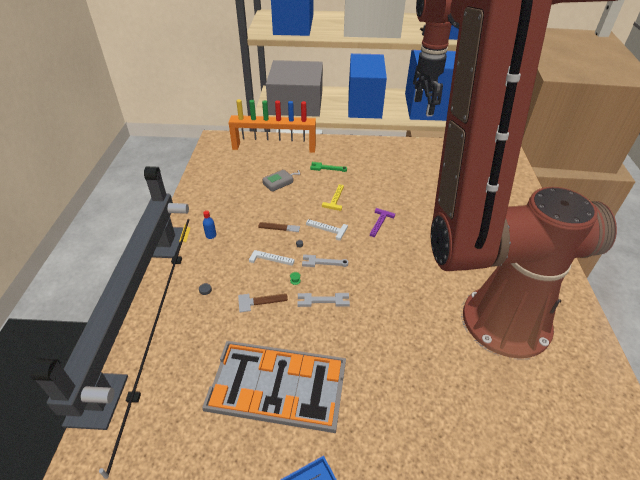

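The top view shows the scraper with its blade at (247,180), the combination spanner (jaw 314,240, ring 314,285) and the grey T-square (arm 368,281). The tray is at (152,228), with the T pocket at the top, the spanner pocket in the middle and the scraper pocket at the bottom. I'll zoom in next.

Run:
```python
import cv2
a=cv2.imread("pics/top0.png")
cv2.imwrite("pics/t_tray.png",cv2.resize(a[160:300,100:205],None,fx=5,fy=4.2,interpolation=cv2.INTER_CUBIC)[:600])
cv2.imwrite("pics/t_tools.png",cv2.resize(a[160:300,225:395],None,fx=4.2,fy=4.2,interpolation=cv2.INTER_CUBIC))
b=cv2.imread("pics/side0.png")
cv2.imwrite("pics/s_tray.png",cv2.resize(b[335:435,200:355],None,fx=5,fy=5,interpolation=cv2.INTER_CUBIC))
```

```text
(no output)
```

View pics/t_tray.png

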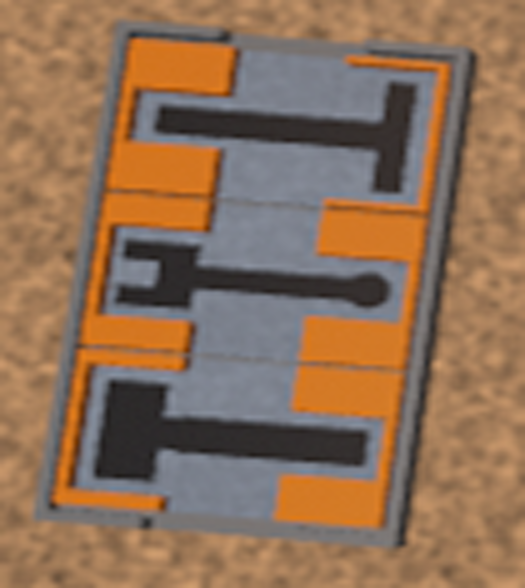

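View pics/t_tools.png

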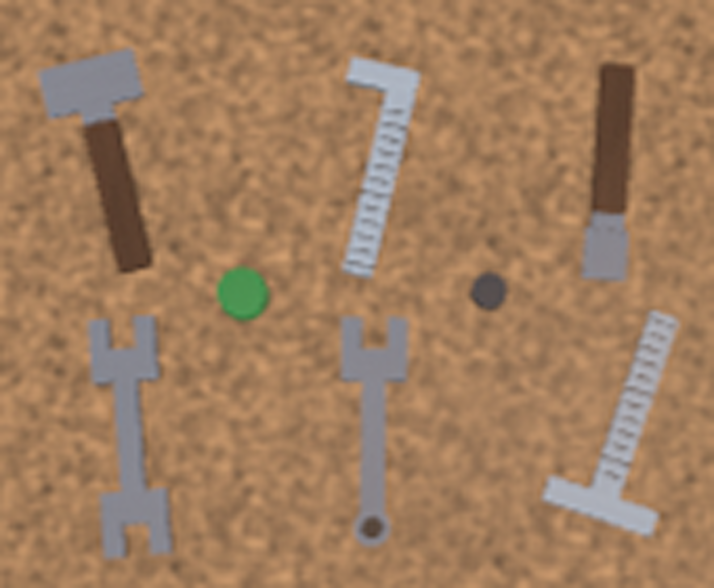

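View pics/s_tray.png

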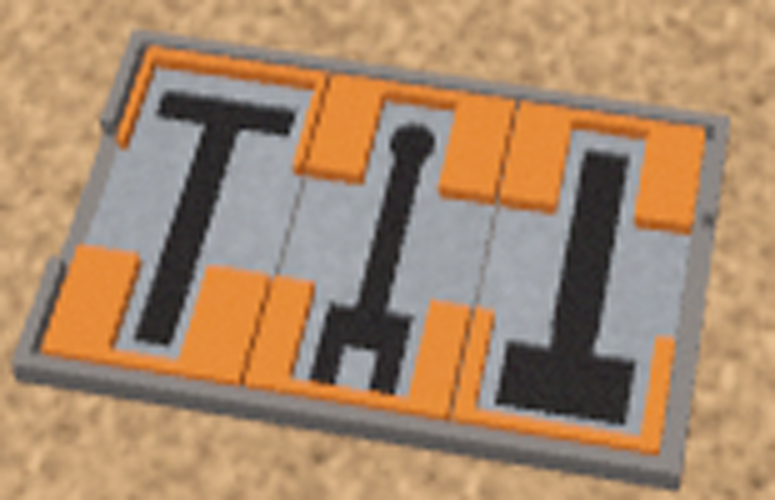

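```bash
cat > h.py <<'E'
from rig import *
import numpy as np, cv2
from scipy.spatial.transform import Rotation as R
def ray(d,px,z):
    K=d["intrinsics"];T=d["world_to_cam"];px=np.atleast_2d(np.asarray(px,float))
    v=np.c_[px,np.ones(len(px))]@np.linalg.inv(K).T@T[:3,:3]
    c=-T[:3,:3].T@T[:3,3]
    return c+v*((z-c[2])/v[:,2])[:,None]
def tri(ds,pxs):
    A=[]
    for d,p in zip(ds,pxs):
        P=d["intrinsics"]@d["world_to_cam"][:3]
        A+= [p[0]*P[2]-P[0],p[1]*P[2]-P[1]]
    A=np.array(A); return np.linalg.lstsq(A[:,:3],-A[:,3],rcond=None)[0]
def comps(m,mn=25):
    cs,_=cv2.findContours(m.astype(np.uint8),cv2.RETR_EXTERNAL,cv2.CHAIN_APPROX_NONE)
    return [c for c in cs if cv2.contourArea(c)>mn]
def cen(c):
    M=cv2.moments(c);return np.array([M["m10"],M["m01"]])/M["m00"]
E
python3 - <<'E'
from h import *
dt,ds=get_image("top"),get_image("side")
def blk(d,x0,y0,x1,y1,th=60):
    m=np.zeros((480,640),bool);m[y0:y1,x0:x1]=d["color"][y0:y1,x0:x1].max(2)<th;return m
ct=comps(blk(dt,120,170,185,280),100);cs=comps(blk(ds,215,345,335,425),100)
for n,L in(("top",ct),("side",cs)):
    for c in L: print(n,cen(c),cv2.contourArea(c),cv2.minAreaRect(c))
ct.sort(key=lambda c:cen(c)[1]);cs.sort(key=lambda c:cen(c)[0])
for a,b in zip(ct,cs): print(tri((dt,ds),(cen(a),cen(b))))
# orange extents
hsv=cv2.cvtColor(dt["color"],cv2.COLOR_BGR2HSV)
# tools: print plane coords of tool masks
wt=dt["color"].astype(int)
cv2.imwrite("pics/hsv_s.png",hsv[160:300,225:395,1]); 
for x,y in((247,180),(254,205),(314,245),(314,265),(370,281),(376,260),(330,290),(300,260)): print((x,y),wt[y,x],hsv[y,x])
E
```

```text
top [139.67523124 263.48818088] 486.5 ((146.0, 262.0), (22.0, 52.0), 90.0)
top [146.40051184 226.45553423] 260.5 ((149.5, 225.0), (14.0, 53.0), 90.0)
top [160.87288136 190.88587571] 295.0 ((157.44119262695312, 187.23532104492188), (50.447410583496094, 24.01102638244629), 14.03624439239502)
side [314.98472834 397.94889868] 567.5 ((315.837890625, 391.4729919433594), (25.481843948364258, 51.95008087158203), 9.462323188781738)
side [275.36614583 389.93697917] 320.0 ((276.35296630859375, 386.0882263183594), (16.249887466430664, 53.35783767700195), 14.03624439239502)
side [239.00892857 374.94494048] 336.0 ((241.69996643066406, 379.6000061035156), (26.162952423095703, 49.073211669921875), 8.130102157592773)
[621.68317739 185.2126394    2.40797933]
[538.13616151 216.36695542   3.50234802]
[452.82264458 229.62995142   3.55016755]
(247, 180) [143 134 133] [117  18 143]
(254, 205) [47 64 92] [ 11 125  92]
(314, 245) [142 134 136] [128  14 142]
(314, 265) [140 134 138] [140  11 140]
(370, 281) [184 174 170] [111  19 184]
(376, 260) [150 146 149] [143   7 150]
(330, 290) [ 93 129 168] [ 14 114 168]
(300, 260) [ 92 126 167] [ 14 115 167]
```

```bash
cat >> h.py <<'E'
def sel(mask,seed):
    n,l=cv2.connectedComponents(mask.astype(np.uint8),connectivity=8)
    k=l[seed[1],seed[0]]; assert k>0,seed
    ys,xs=np.nonzero(l==k); return np.c_[xs,ys].astype(float)
def pca(P,toward):
    P=P[:,:2];m=P.mean(0);u=np.linalg.svd(P-m,full_matrices=False)[2][0]
    if u@(np.asarray(toward)[:2]-m)<0:u=-u
    a=(P-m)@u;b=(P-m)@np.array([-u[1],u[0]])
    return m,u,np.degrees(np.arctan2(u[1],u[0])),(a.min(),a.max(),b.min(),b.max())
E
cat > look.py <<'E'
from h import *
import sys
dt=get_image("top"); ds=get_image("side")
def run(d,n,SE,OR):
    im=d["color"];hsv=cv2.cvtColor(im,cv2.COLOR_BGR2HSV)
    blk=im.max(2)<65
    grey=(hsv[...,1]<60)&(hsv[...,2]>90)
    wood=(hsv[...,2]<125)&(hsv[...,2]>50)
    for nm,(s,t,m,z) in SE.items():
        mask={"b":blk,"g":grey,"gw":grey|wood}[m]
        p=sel(mask,s);P=ray(d,p,z);m,u,a,e=pca(P,ray(d,t,z)[0])
        mid=(e[0]+e[1])/2
        print(n,nm,"cen",m.round(1),"ang",round(a,1),"ext",np.round(e,1),"n",len(p),"extmid",(m+u*mid).round(1))
    org=(hsv[...,0]<16)&(hsv[...,1]>200)&(hsv[...,2]>150)
    x0,y0,x1,y1=OR;mm=np.zeros_like(org);mm[y0:y1,x0:x1]=org[y0:y1,x0:x1]
    ys,xs=np.nonzero(mm);P=ray(d,np.c_[xs,ys],12)
    print(n,"orange",cv2.minAreaRect(P[:,:2].astype(np.float32)),len(xs))
E
python3 - <<'E'
exec(open('look.py').read())
run(dt,"top",{"sqP":((160,190),(180,190),"b",4),"spP":((152,227),(130,225),"b",4),"scP":((150,264),(125,262),"b",4),
"sq":((370,281),(368,281),"g",10),"sp":((314,265),(314,240),"g",10),"sc":((254,205),(247,180),"gw",9)},(100,160,200,295))
run(ds,"side",{"sqP":((236,385),(240,360),"b",4),"spP":((278,385),(272,408),"b",4),"scP":((317,385),(313,412),"b",4),
"sq":((341,232),(341,232),"g",10),"sp":((325,262),(310,262),"g",10),"sc":((270,299),(247,302),"gw",9)},(200,335,350,435))
E
```

```text
top sqP cen [620.3 183. ] ang -96.3 ext [-71.1  45.  -29.6  29.5] n 384 extmid [621.7 195.9]
top spP cen [537.3 216. ] ang 83.8 ext [-68.8  52.2 -16.7  16.7] n 343 extmid [536.4 207.7]
top scP cen [451.9 228.6] ang 83.8 ext [-74.   46.2 -25.8  25.6] n 575 extmid [450.3 214.7]
top sq cen [ 441.8 -304.1] ang 160.0 ext [-72.2  46.2 -31.4  31.3] n 529 extmid [ 454.  -308.5]
top sp cen [ 458.2 -168.2] ang -1.0 ext [-70.9  52.8 -17.3  17.3] n 437 extmid [ 449.2 -168. ]
top sc cen [610.6 -22. ] ang 13.6 ext [-73.5  48.4 -27.   27. ] n 626 extmid [598.4 -25. ]
top orange ((536.18603515625, 204.2867431640625), (148.35691833496094, 253.5421905517578), 83.78057098388672) 1921
side sqP cen [622.1 184.3] ang -96.4 ext [-66.7  48.6 -29.9  30. ] n 409 extmid [623.2 193.3]
side spP cen [538.9 215.8] ang 84.1 ext [-72.6  49.8 -17.3  17.1] n 394 extmid [537.7 204.5]
side scP cen [453.5 228.3] ang 83.7 ext [-75.7  43.6 -26.   26.1] n 645 extmid [451.7 212.4]
side sq cen [ 445.  -299.5] ang 159.4 ext [-71.6  49.8 -35.3  35.4] n 307 extmid [ 455.2 -303.4]
side sp cen [ 458.7 -163.3] ang -1.5 ext [-69.5  52.7 -21.7  21.7] n 336 extmid [ 450.4 -163.1]
side sc cen [612.2 -17.4] ang 12.7 ext [-72.9  47.3 -29.   27.8] n 456 extmid [599.8 -20.2]
side orange ((539.7760009765625, 203.75640869140625), (144.57330322265625, 245.04052734375), 83.65923309326172) 143
```

```bash
cat > go.py <<'E'
# python3 go.py x y z yaw : remaining slide (cm) & rotation (deg) in tool axes, from the measured pose
from h import *
import sys
x,y,z,yaw=map(float,sys.argv[1:5]); s=read_state()
q=np.asarray(s["eef_rot"]);Rm=R.from_quat(q[[1,2,3,0]])
c,n=np.cos(np.radians(yaw)),np.sin(np.radians(yaw))
Rt=R.from_matrix(np.array([[c,n,0],[n,-c,0],[0,0,-1]]))
print("t",round(s["time"],2),"pos",np.round(s["ee_pos"],1),"slide",(Rm.inv().apply(np.array([x,y,z])-s["ee_pos"])/10).round(2),"rot",np.degrees((Rm.inv()*Rt).as_rotvec()).round(1),"F",np.round(s["contact_force"],1),"gap",round(s["finger_gap"],1),"j",np.round(s["joints"],2))
E
python3 go.py 446.7 -168 150 -91
```

```text
t 0.3 pos [ 175.6 -599.5  247.8] slide [-33.79 -38.14   9.82] rot [ 0.   0.  17.3] F [-0.7 -0.1  0.6] gap 85.4 j [-1.4   0.22  1.61  0.    1.31 -0.11]
```

```bash
python3 -m creep '[{"hand":8.5,"slide":[-33.8,-38.1,9.8],"rotation":[0,0,17.3]},{"hand":8.5,"slide":[-33.8,-38.1,9.8],"rotation":[0,0,17.3]},{"hand":8.5,"slide":[-33.8,-38.1,9.8],"rotation":[0,0,17.3]},{"hand":8.5,"slide":[-33.8,-38.1,9.8],"rotation":[0,0,17.3]},{"hand":8.5,"slide":[-33.8,-38.1,9.8],"rotation":[0,0,17.3]}]'; python3 go.py 446.7 -168 150 -91
```

```text
time: 0.92
ee_pos: [339.5, -338.3, 189.2]
eef_rot: [0.0, -0.701, 0.713, -0.001]
contact_force: [0.8, -1.0, -0.8]
finger_gap: 85.0
t 0.93 pos [ 339.5 -338.3  189.2] slide [-17.22 -10.41   3.91] rot [-0. -0. -0.] F [ 0.8 -1.  -0.8] gap 85.0 j [-0.93 -0.04  2.    0.    1.17  0.66]
```

```bash
python3 -m creep '[{"hand":5,"slide":[-17.2,-10.4,3.9],"rotation":[0,0,0]},{"hand":5,"slide":[-17.2,-10.4,3.9],"rotation":[0,0,0]},{"hand":5,"slide":[-17.2,-10.4,3.9],"rotation":[0,0,0]},{"hand":5,"slide":[-17.2,-10.4,3.9],"rotation":[0,0,0]},{"hand":5,"slide":[-17.2,-10.4,3.9],"rotation":[0,0,0]}]'; python3 go.py 446.7 -168 60 -91
```

```text
time: 1.55
ee_pos: [445.8, -169.2, 150.1]
eef_rot: [-0.0, -0.702, 0.712, 0.0]
contact_force: [-0.8, 0.6, -0.2]
finger_gap: 50.0
t 1.55 pos [ 445.8 -169.2  150.1] slide [-0.13 -0.1   9.01] rot [ 0.  -0.   0.2] F [-0.8  0.6 -0.2] gap 50.0 j [-0.51  0.01  2.04 -0.    1.09  1.08]
```

```bash
python3 -m creep '[{"hand":5,"slide":[-0.1,-0.1,5],"rotation":[0,0,0]},{"hand":5,"slide":[-0.1,-0.1,10],"rotation":[0,0,0]},{"hand":5,"slide":[-0.1,-0.1,10],"rotation":[0,0,0]}]'
python3 - <<'E'
from h import *
a=get_image("top")["color"];cv2.imwrite("pics/a1.png",cv2.resize(a[200:310,250:380],None,fx=5,fy=5,interpolation=cv2.INTER_CUBIC))
a=get_image("side")["color"];cv2.imwrite("pics/a2.png",cv2.resize(a[200:320,260:400],None,fx=5,fy=5,interpolation=cv2.INTER_CUBIC))
E
python3 go.py 446.7 -168 20 -91
```

```text
time: 1.92
ee_pos: [442.3, -168.4, 46.8]
eef_rot: [-0.002, -0.7, 0.714, 0.005]
contact_force: [-0.7, -0.5, 0.5]
finger_gap: 49.8
t 2.02 pos [ 446.8 -170.3   51.2] slide [-0.23  0.02  3.12] rot [-0.  -0.  -0.1] F [0.9 0.5 0.8] gap 49.8 j [-0.51  0.18  2.08 -0.    0.88  1.08]
```

View pics/a2.png

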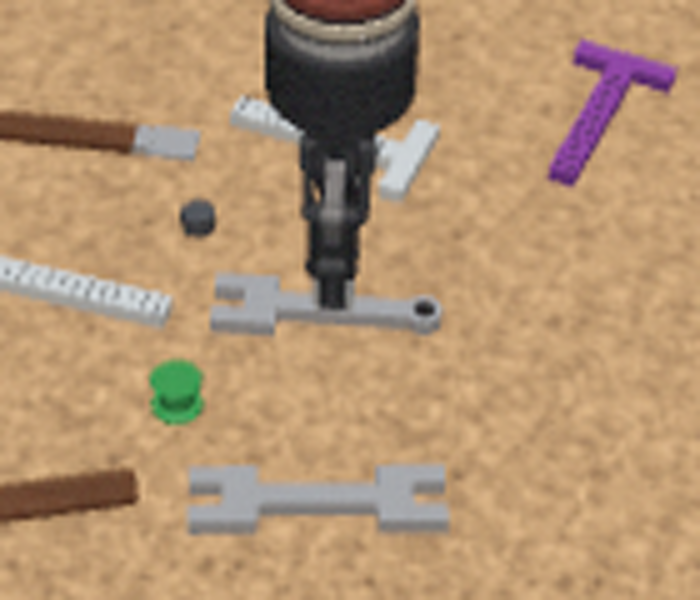

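View pics/a1.png

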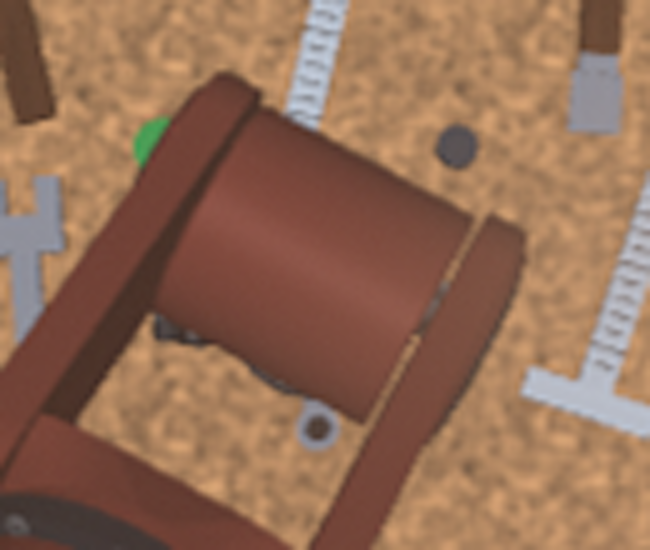

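The gripper is over the middle of the shank with open fingers on both sides, so I'll descend and grip.

```bash
python3 -m creep '[{"hand":5,"slide":[-0.2,0,1.5],"rotation":[0,0,0]},{"hand":5,"slide":[-0.2,0,3],"rotation":[0,0,0]},{"hand":5,"slide":[-0.2,0,3],"rotation":[0,0,0]},{"hand":5,"slide":[-0.2,0,3],"rotation":[0,0,0]}]'; python3 go.py 446.7 -168 20 -91
```

```text
time: 2.52
ee_pos: [446.8, -166.6, 20.3]
eef_rot: [-0.0, -0.701, 0.713, -0.0]
contact_force: [0.1, 0.3, 0.6]
finger_gap: 49.9
t 2.52 pos [ 446.8 -166.6   20.3] slide [0.14 0.01 0.03] rot [-0. -0.  0.] F [0.1 0.3 0.6] gap 49.9 j [-0.5   0.24  2.09 -0.    0.81  1.08]
```

```bash
python3 -m creep '[{"hand":1,"slide":[0.1,0,0],"rotation":[0,0,0]},{"hand":0.8,"slide":[0.1,0,0],"rotation":[0,0,0]},{"hand":0.8,"slide":[0.1,0,0],"rotation":[0,0,0]},{"hand":0.8,"slide":[0.1,0,0],"rotation":[0,0,0]},{"hand":0.8,"slide":[0.1,0,0],"rotation":[0,0,0]}]'; python3 go.py 446.7 -168 20 -91
```

```text
time: 3.15
ee_pos: [447.1, -168.0, 20.9]
eef_rot: [0.0, -0.701, 0.713, -0.0]
contact_force: [-1.4, 1.3, 5.5]
finger_gap: 10.8
t 3.15 pos [ 447.1 -168.    20.9] slide [0.   0.04 0.09] rot [-0. -0.  0.] F [-1.4  1.3  5.5] gap 10.8 j [-0.51  0.24  2.09 -0.    0.81  1.08]
```

```bash
python3 -m creep '[{"hand":0,"slide":[0,0,0],"rotation":[0,0,0]},{"hand":0,"slide":[0,0,0],"rotation":[0,0,0]}]'; python3 -m creep '[{"hand":0,"slide":[0,0,-3],"rotation":[0,0,0]},{"hand":0,"slide":[0,0,-8],"rotation":[0,0,0]},{"hand":0,"slide":[0,0,-8],"rotation":[0,0,0]}]';  python3 - <<'E'
from h import *
a=get_image("side")["color"];cv2.imwrite("pics/b2.png",cv2.resize(a[180:320,250:410],None,fx=5,fy=4.2,interpolation=cv2.INTER_CUBIC))
E
python3 go.py 536.8 205 120 -6.2
```

```text
time: 3.4
ee_pos: [447.2, -168.0, 20.9]
eef_rot: [0.0, -0.701, 0.713, -0.0]
contact_force: [-2.2, 0.9, 6.4]
finger_gap: 10.9
time: 3.78
ee_pos: [449.9, -169.4, 104.1]
eef_rot: [0.001, -0.701, 0.713, -0.004]
contact_force: [0.0, 0.7, 0.4]
finger_gap: 10.5
t 3.83 pos [ 448.  -168.4  101.8] slide [-37.48  -8.25  -1.86] rot [ -0.1  -0.3 -84.8] F [-0.4 -0.1 -1.1] gap 10.3 j [-0.51  0.09  2.06  0.    0.98  1.08]
```

View pics/b2.png

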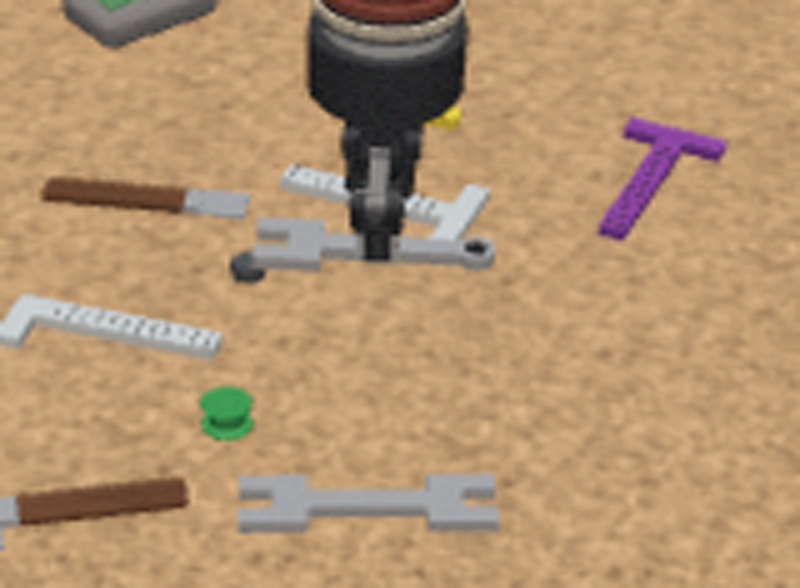

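The spanner is lifted level in the fingers (at (380,245) in the crop). Next I carry it to its pocket.

```bash
python3 -m creep '[{"hand":0,"slide":[-5,-1.1,-0.2],"rotation":[0,0,-10]},{"hand":0,"slide":[-10,-2.2,-0.5],"rotation":[0,0,-20]},{"hand":0,"slide":[-15,-3.3,-1],"rotation":[0,0,-30]},{"hand":0,"slide":[-20,-4.4,-1.5],"rotation":[0,0,-40]},{"hand":0,"slide":[-25,-5.5,-1.8],"rotation":[0,0,-50]}]'; python3 go.py 536.8 205 120 -6.2
```

```text
time: 4.45
ee_pos: [504.4, 82.9, 116.0]
eef_rot: [0.001, 0.938, -0.347, -0.002]
contact_force: [0.5, -0.1, -0.5]
finger_gap: 10.6
t 4.45 pos [504.4  82.9 116. ] slide [ -5.5  -11.37  -0.41] rot [  0.1   0.2 -34.4] F [ 0.5 -0.1 -0.5] gap 10.6 j [ 0.03  0.14  1.98 -0.    1.03  0.74]
```

```bash
python3 -m creep '[{"hand":0,"slide":[-1.8,-4,0],"rotation":[0,0,-10]},{"hand":0,"slide":[-3.6,-8,0],"rotation":[0,0,-20]},{"hand":0,"slide":[-5.5,-11.4,-0.4],"rotation":[0,0,-30]},{"hand":0,"slide":[-5.5,-11.4,-0.4],"rotation":[0,0,-34.4]},{"hand":0,"slide":[-5.5,-11.4,-0.4],"rotation":[0,0,-34.4]}]'; python3 -m creep '[{"hand":0,"slide":[0,0,0],"rotation":[0,0,0]}]'; python3 go.py 536.8 205 50 -6.2;python3 - <<'E'
from h import *
a=get_image("side")["color"];cv2.imwrite("pics/c2.png",cv2.resize(a[300:440,190:360],None,fx=4.5,fy=4.2,interpolation=cv2.INTER_CUBIC))
a=get_image("top")["color"];cv2.imwrite("pics/c1.png",cv2.resize(a[150:300,80:230],None,fx=4,fy=4,interpolation=cv2.INTER_CUBIC))
E
```

```text
time: 5.08
ee_pos: [537.4, 203.5, 119.6]
eef_rot: [0.001, 0.998, -0.057, -0.002]
contact_force: [-0.1, -0.2, -1.2]
finger_gap: 10.8
time: 5.2
ee_pos: [538.0, 202.8, 120.5]
eef_rot: [0.0, 0.998, -0.058, -0.002]
contact_force: [0.6, 0.1, -0.9]
finger_gap: 10.3
t 5.2 pos [538.  202.8 120.5] slide [-0.12 -0.21  7.05] rot [ 0.1  0.2 -0.5] F [ 0.6  0.1 -0.9] gap 10.3 j [ 0.24  0.26  1.83 -0.    1.06  0.35]
```

View pics/c2.png

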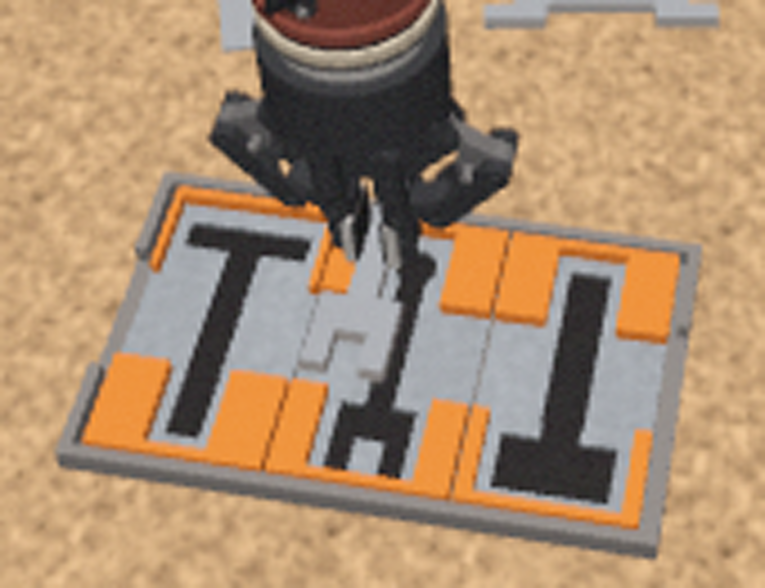

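View pics/c1.png

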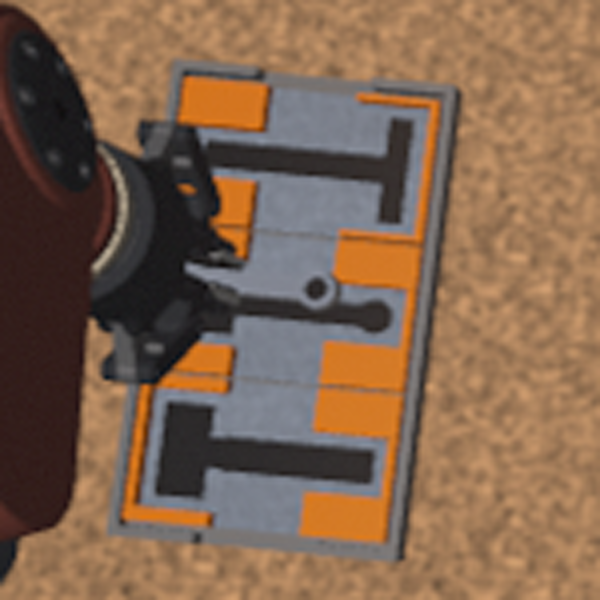

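```bash
python3 - <<'E'
from h import *
dt=get_image("top");ds=get_image("side")
im=dt["color"][210:235,145:175];print
for z in(95,110,125): print(z,ray(dt,[(159.3,222.5)],z)[0].round(1))
# jaw tips in side: crop px (305,365),(375,380)->
for z in(95,110,125): print(z,ray(ds,[(190+305/4.5,300+360/4.2),(190+385/4.5,300+372/4.2)],z).round(1))
E
python3 go.py 536.8 205 50 -6.2
```

```text
95 [532.4 155.6  95. ]
110 [530.1 150.5 110. ]
125 [527.9 145.4 125. ]
95 [[562.6 257.9  95. ]
 [527.7 261.9  95. ]]
110 [[560.1 266.  110. ]
 [525.9 269.9 110. ]]
125 [[557.6 274.  125. ]
 [524.  277.8 125. ]]
t 5.4 pos [539.  202.9 122. ] slide [-0.24 -0.19  7.2 ] rot [ 0.   0.  -0.5] F [ 0.  -0.5 -1.2] gap 10.7 j [0.24 0.25 1.82 0.   1.06 0.35]
```

```bash
python3 -m creep '[{"hand":0,"slide":[-0.2,-0.2,4],"rotation":[0,0,-0.5]},{"hand":0,"slide":[-0.2,-0.2,7.5],"rotation":[0,0,-0.5]},{"hand":0,"slide":[-0.2,-0.2,7.5],"rotation":[0,0,-0.5]},{"hand":0,"slide":[-0.2,-0.2,7.5],"rotation":[0,0,-0.5]},{"hand":0,"slide":[-0.2,-0.2,7.5],"rotation":[0,0,-0.5]}]';python3 go.py 536.8 205 30 -6.2
```

```text
time: 6.02
ee_pos: [539.3, 206.0, 49.5]
eef_rot: [-0.001, 0.999, -0.053, 0.002]
contact_force: [0.4, -0.6, -0.4]
finger_gap: 10.7
t 6.03 pos [539.3 206.   49.5] slide [-0.25  0.13  1.95] rot [-0.1 -0.2  0.1] F [ 0.4 -0.6 -0.4] gap 10.7 j [ 0.24  0.36  1.85 -0.    0.93  0.35]
```

```bash
python3 -m creep '[{"hand":0,"slide":[-0.1,0.1,0.7],"rotation":[0,0,0]},{"hand":0,"slide":[-0.2,0.1,1.4],"rotation":[0,0,0]},{"hand":0,"slide":[-0.2,0.1,1.9],"rotation":[0,0,0]},{"hand":0,"slide":[-0.2,0.1,1.9],"rotation":[0,0,0]},{"hand":0,"slide":[-0.2,0.1,1.9],"rotation":[0,0,0]}]';python3 go.py 536.8 205 26 -6.2
python3 - <<'E'
from h import *
a=get_image("side")["color"];cv2.imwrite("pics/d2.png",cv2.resize(a[300:440,190:360],None,fx=4.5,fy=4.2,interpolation=cv2.INTER_CUBIC))
E
```

```text
time: 6.65
ee_pos: [535.2, 204.8, 27.9]
eef_rot: [0.0, 0.999, -0.053, -0.0]
contact_force: [-0.3, -0.8, -0.9]
finger_gap: 10.5
t 6.65 pos [535.2 204.8  27.9] slide [ 0.16 -0.03  0.19] rot [0.  0.  0.1] F [-0.3 -0.8 -0.9] gap 10.5 j [0.24 0.39 1.86 0.   0.89 0.35]
```

View pics/d2.png

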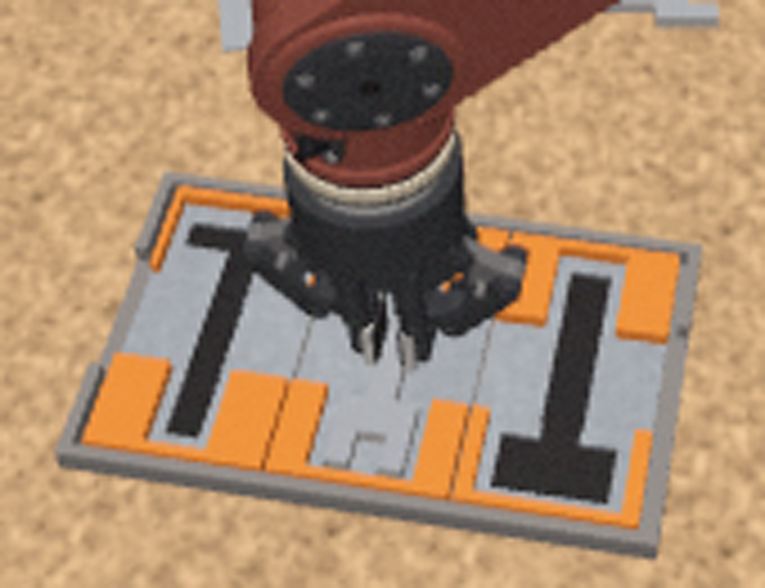

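The spanner is in its pocket with the jaw tips at the jaw end. I'll lower it gently until it touches.

```bash
python3 -m creep '[{"hand":0,"slide":[0.1,0,0.1],"rotation":[0,0,0]},{"hand":0,"slide":[0.1,0,0.2],"rotation":[0,0,0]},{"hand":0,"slide":[0.1,0,0.3],"rotation":[0,0,0]},{"hand":0,"slide":[0.1,0,0.3],"rotation":[0,0,0]}]';python3 go.py 536.8 205 26 -6.2
```

```text
time: 7.2
ee_pos: [535.4, 204.9, 27.8]
eef_rot: [0.0, 0.999, -0.053, -0.002]
contact_force: [-8.8, -1.8, 17.3]
finger_gap: 10.8
t 7.2 pos [535.4 204.9  27.8] slide [ 0.14 -0.03  0.18] rot [0.1 0.2 0.1] F [-8.8 -1.8 17.3] gap 10.8 j [0.24 0.4  1.86 0.   0.89 0.35]
```

```bash
python3 -m creep '[{"hand":2.5,"slide":[0,0,-0.2],"rotation":[0,0,0]},{"hand":3.5,"slide":[0,0,-0.2],"rotation":[0,0,0]},{"hand":4,"slide":[0,0,-0.4],"rotation":[0,0,0]},{"hand":4,"slide":[0,0,-4],"rotation":[0,0,0]},{"hand":4,"slide":[0,0,-10],"rotation":[0,0,0]}]';python3 go.py 453.3 -308.3 130 -110
```

```text
time: 7.82
ee_pos: [533.8, 204.0, 123.1]
eef_rot: [0.001, 0.999, -0.053, -0.003]
contact_force: [1.2, 0.3, 0.1]
finger_gap: 40.3
t 7.83 pos [533.8 204.  123.1] slide [-2.57 51.8  -0.55] rot [5.000e-01 1.000e-01 1.039e+02] F [1.2 0.3 0.1] gap 40.3 j [ 0.24  0.25  1.83 -0.    1.07  0.35]
```

```bash
python3 -m creep '[{"hand":5,"slide":[-0.2,5,-2],"rotation":[0,0,10]},{"hand":5,"slide":[-0.5,10,-3],"rotation":[0,0,20]},{"hand":5,"slide":[-0.8,16,-3],"rotation":[0,0,30]},{"hand":5,"slide":[-1,22,-3],"rotation":[0,0,40]},{"hand":5,"slide":[-1.3,28,-3],"rotation":[0,0,50]}]'
python3 - <<'E'
from h import *
dt=get_image("top");a=dt["color"];cv2.imwrite("pics/e1.png",cv2.resize(a[150:300,80:230],None,fx=4,fy=4,interpolation=cv2.INTER_CUBIC))
E
python3 go.py 453.3 -308.3 130 -110
```

```text
time: 8.45
ee_pos: [493.4, -74.1, 155.4]
eef_rot: [-0.0, 0.881, -0.473, 0.0]
contact_force: [1.7, 1.1, 0.2]
finger_gap: 50.2
t 8.5 pos [492.5 -80.8 155.5] slide [16.89 15.71  2.69] rot [ 0.1 -0.4 53.1] F [ 0.5 -4.2 -0.3] gap 50.2 j [-0.3   0.05  1.99 -0.01  1.1   0.7 ]
```

View pics/e1.png

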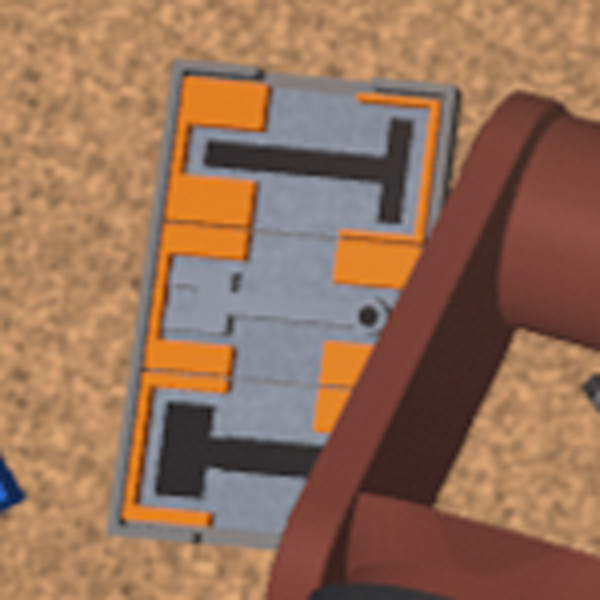

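The spanner lies in its pocket. The black sliver right of its jaw, at (235,285), is about what parallax from its 10 mm thickness would show; I'll measure it later. Next is the square.

```bash
python3 -m creep '[{"hand":5,"slide":[3.4,3.1,0.5],"rotation":[0,0,10.6]},{"hand":5,"slide":[6.8,6.3,1],"rotation":[0,0,21.2]},{"hand":5,"slide":[10.2,9.4,1.5],"rotation":[0,0,31.8]},{"hand":5,"slide":[13.5,12.6,2],"rotation":[0,0,42.4]},{"hand":5,"slide":[16.9,15.7,2.7],"rotation":[0,0,53]}]'; python3 -m creep '[{"hand":5,"slide":[0,0,0],"rotation":[0,0,0]},{"hand":5,"slide":[0,0,0],"rotation":[0,0,0]}]'; python3 go.py 453.3 -308.3 50 -110
```

```text
time: 9.12
ee_pos: [457.6, -301.5, 128.1]
eef_rot: [0.0, -0.578, 0.816, -0.0]
contact_force: [1.3, 0.8, -0.1]
finger_gap: 49.6
time: 9.38
ee_pos: [457.6, -299.5, 127.8]
eef_rot: [0.0, -0.58, 0.814, 0.001]
contact_force: [-0.1, 0.6, -0.2]
finger_gap: 49.8
t 9.38 pos [ 457.6 -299.5  127.8] slide [0.98 0.11 7.78] rot [0.1 0.1 1. ] F [-0.1  0.6 -0.2] gap 49.8 j [-0.71  0.19  1.89  0.    1.06  1.19]
```

```bash
python3 -m creep '[{"hand":5,"slide":[1,0.1,4],"rotation":[0,0,1]},{"hand":5,"slide":[1,0.1,7.8],"rotation":[0,0,1]},{"hand":5,"slide":[1,0.1,7.8],"rotation":[0,0,1]},{"hand":5,"slide":[1,0.1,7.8],"rotation":[0,0,1]},{"hand":5,"slide":[1,0.1,7.8],"rotation":[0,0,1]}]'; python3 go.py 453.3 -308.3 20 -110;python3 - <<'E'
from h import *
a=get_image("side")["color"];cv2.imwrite("pics/f2.png",cv2.resize(a[170:270,290:410],None,fx=6,fy=5,interpolation=cv2.INTER_CUBIC))
E
```

```text
time: 10.0
ee_pos: [455.2, -310.0, 52.5]
eef_rot: [0.0, -0.573, 0.819, -0.002]
contact_force: [-0.2, -0.1, -0.1]
finger_gap: 50.1
t 10.0 pos [ 455.2 -310.    52.5] slide [-0.1   0.25  3.25] rot [-0.2 -0.1 -0. ] F [-0.2 -0.1 -0.1] gap 50.1 j [-0.73  0.31  1.91  0.    0.91  1.19]
```

View pics/f2.png

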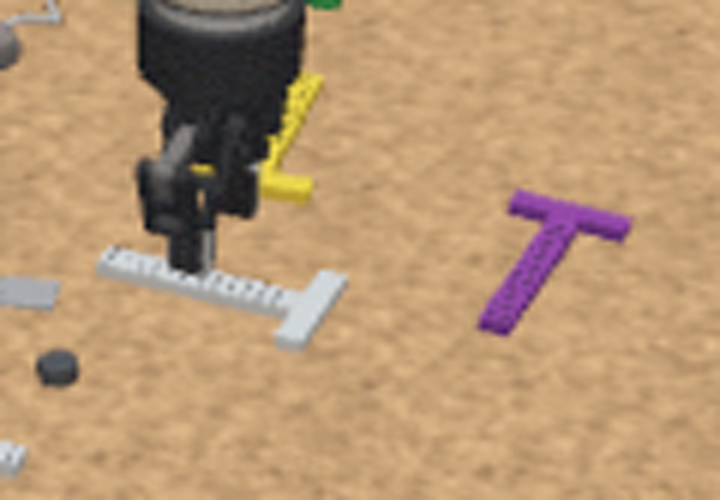

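The gripper is over the rule of the grey T-square, well clear of the purple and yellow copies. I'll descend and grip.

```bash
python3 -m creep '[{"hand":5,"slide":[-0.1,0.2,1.5],"rotation":[0,0,0]},{"hand":5,"slide":[-0.1,0.2,3.2],"rotation":[0,0,0]},{"hand":5,"slide":[-0.1,0.2,3.2],"rotation":[0,0,0]},{"hand":5,"slide":[-0.1,0.2,3.2],"rotation":[0,0,0]},{"hand":5,"slide":[-0.1,0.2,3.2],"rotation":[0,0,0]}]'; python3 go.py 453.3 -308.3 20 -110
```

```text
time: 10.68
ee_pos: [452.4, -308.0, 18.6]
eef_rot: [0.0, -0.573, 0.82, -0.0]
contact_force: [0.1, -0.4, 0.9]
finger_gap: 50.1
t 10.68 pos [ 452.4 -308.    18.6] slide [-0.   -0.1  -0.14] rot [-0.  -0.  -0.1] F [ 0.1 -0.4  0.9] gap 50.1 j [-0.73  0.37  1.92 -0.    0.85  1.2 ]
```

```bash
python3 -m creep '[{"hand":1.5,"slide":[0,-0.1,-0.2],"rotation":[0,0,0]},{"hand":0,"slide":[0,-0.1,-0.2],"rotation":[0,0,0]},{"hand":0,"slide":[0,-0.1,-0.2],"rotation":[0,0,0]},{"hand":0,"slide":[0,-0.1,-0.2],"rotation":[0,0,0]},{"hand":0,"slide":[0,-0.1,-0.2],"rotation":[0,0,0]}]'; python3 go.py 453.3 -308.3 20 -110;  python3 -m creep '[{"hand":0,"slide":[0,0,0],"rotation":[0,0,0]},{"hand":0,"slide":[0,0,-3],"rotation":[0,0,0]},{"hand":0,"slide":[0,0,-9],"rotation":[0,0,0]},{"hand":0,"slide":[0,0,-12],"rotation":[0,0,0]},{"hand":0,"slide":[0,0,-12],"rotation":[0,0,0]}]';  python3 - <<'E'
from h import *
a=get_image("side")["color"];cv2.imwrite("pics/g2.png",cv2.resize(a[140:270,270:410],None,fx=5,fy=4.5,interpolation=cv2.INTER_CUBIC))
E
python3 go.py 622 195.5 140 -6.2
```

```text
time: 11.3
ee_pos: [453.6, -308.6, 21.2]
eef_rot: [0.0, -0.573, 0.82, -0.001]
contact_force: [-1.1, 1.2, 5.3]
finger_gap: 13.6
t 11.3 pos [ 453.6 -308.6   21.2] slide [-0.01  0.04  0.12] rot [-0.1 -0.  -0.1] F [-1.1  1.2  5.3] gap 13.6 j [-0.73  0.36  1.92  0.    0.86  1.2 ]
time: 11.92
ee_pos: [454.7, -309.5, 143.2]
eef_rot: [0.001, -0.573, 0.82, -0.003]
contact_force: [-0.3, 0.7, -1.0]
finger_gap: 13.6
t 11.97 pos [ 453.3 -308.2  140.8] slide [-5.31e+01  1.45e+00  4.00e-02] rot [-0.000e+00 -1.000e-01 -1.039e+02] F [-0.9  0.3 -1.1] gap 13.7 j [-0.73  0.17  1.88 -0.    1.08  1.2 ]
```

View pics/g2.png

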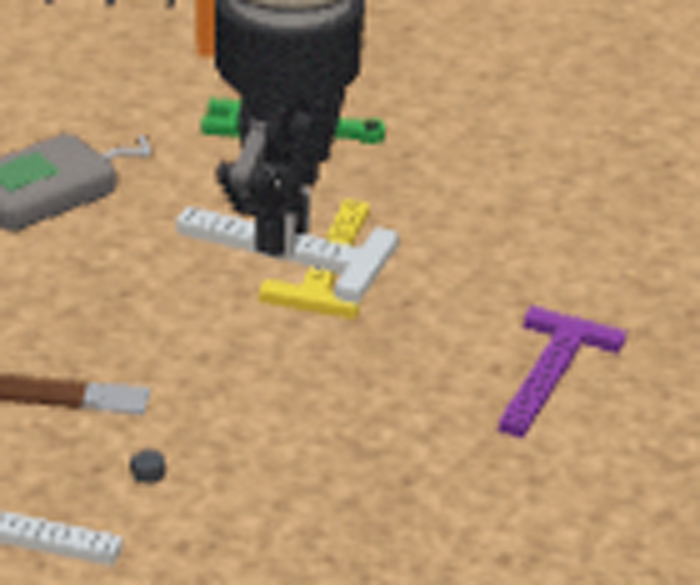

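The grey square is lifted level. Next I carry it to the tray.

```bash
python3 -m creep '[{"hand":0,"slide":[-5,0.1,0],"rotation":[0,0,-10]},{"hand":0,"slide":[-10.5,0.3,0],"rotation":[0,0,-20]},{"hand":0,"slide":[-16,0.4,0],"rotation":[0,0,-30]},{"hand":0,"slide":[-22,0.6,0],"rotation":[0,0,-40]},{"hand":0,"slide":[-28,0.7,0],"rotation":[0,0,-50]}]'; python3 go.py 622 195.5 140 -6.2
```

```text
time: 12.6
ee_pos: [540.8, -40.5, 137.2]
eef_rot: [0.001, 0.867, -0.498, -0.002]
contact_force: [1.7, -0.6, -0.4]
finger_gap: 13.9
t 12.6 pos [540.8 -40.5 137.2] slide [-16.3  -18.89  -0.3 ] rot [  0.1   0.3 -53.6] F [ 1.7 -0.6 -0.4] gap 13.9 j [-0.2   0.17  1.89 -0.    1.08  0.84]
```

```bash
python3 -m creep '[{"hand":0,"slide":[-3.3,-3.8,0],"rotation":[0,0,-10.6]},{"hand":0,"slide":[-6.6,-7.6,0],"rotation":[0,0,-21.2]},{"hand":0,"slide":[-10,-11.4,0],"rotation":[0,0,-31.8]},{"hand":0,"slide":[-13.2,-15.1,0],"rotation":[0,0,-42.4]},{"hand":0,"slide":[-16.3,-18.9,0],"rotation":[0,0,-53]}]'; python3 -m creep '[{"hand":0,"slide":[0,0,0],"rotation":[0,0,0]},{"hand":0,"slide":[0,0,0],"rotation":[0,0,0]}]';python3 go.py 622 195.5 55 -6.2
```

```text
time: 13.22
ee_pos: [623.2, 194.1, 136.4]
eef_rot: [0.001, 0.998, -0.059, -0.003]
contact_force: [1.0, -0.4, 1.0]
finger_gap: 13.9
time: 13.48
ee_pos: [623.1, 192.3, 137.3]
eef_rot: [0.001, 0.998, -0.062, -0.002]
contact_force: [0.6, -0.4, -0.6]
finger_gap: 13.6
t 13.47 pos [623.1 192.3 137.3] slide [-0.11 -0.32  8.23] rot [ 0.1  0.3 -0.9] F [ 0.6 -0.4 -0.6] gap 13.6 j [ 0.19  0.38  1.62 -0.    1.14  0.32]
```

```bash
python3 -m creep '[{"hand":0,"slide":[-0.1,-0.3,4],"rotation":[0,0,-0.9]},{"hand":0,"slide":[-0.1,-0.3,8],"rotation":[0,0,-0.9]},{"hand":0,"slide":[-0.1,-0.3,9],"rotation":[0,0,-0.9]},{"hand":0,"slide":[-0.1,-0.3,9],"rotation":[0,0,-0.9]},{"hand":0,"slide":[-0.1,-0.3,9],"rotation":[0,0,-0.9]}]';python3 go.py 622 195.5 29 -6.2
python3 - <<'E'
from h import *
a=get_image("side")["color"];cv2.imwrite("pics/i2.png",cv2.resize(a[300:440,190:360],None,fx=4.5,fy=4.2,interpolation=cv2.INTER_CUBIC))
E
```

```text
time: 14.1
ee_pos: [626.1, 195.9, 52.4]
eef_rot: [-0.0, 0.999, -0.054, 0.002]
contact_force: [0.7, -0.5, 0.5]
finger_gap: 13.8
t 14.1 pos [626.1 195.9  52.4] slide [-0.41  0.09  2.33] rot [-0.1 -0.2 -0. ] F [ 0.7 -0.5  0.5] gap 13.8 j [ 0.2   0.5   1.65 -0.    0.99  0.31]
```

View pics/i2.png

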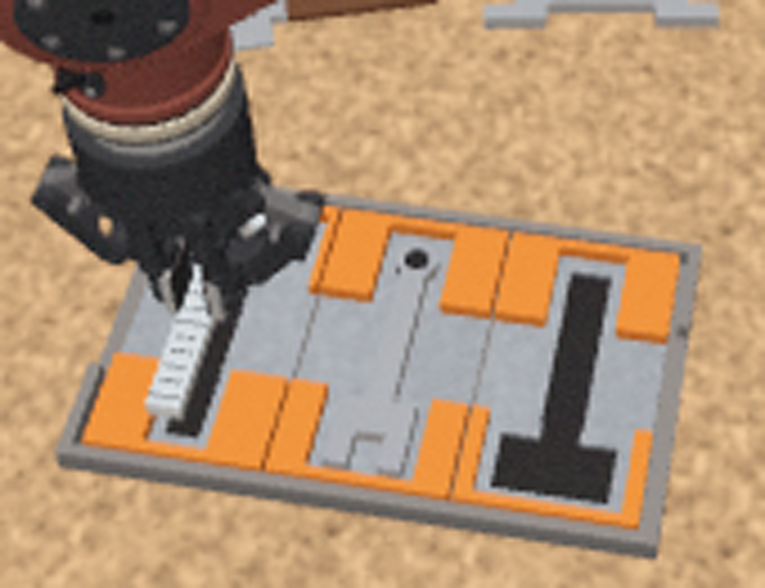

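```bash
python3 -m creep '[{"hand":0,"slide":[-0.1,0,0.5],"rotation":[0,0,0]},{"hand":0,"slide":[-0.2,0.1,1],"rotation":[0,0,0]},{"hand":0,"slide":[-0.2,0.1,1.5],"rotation":[0,0,0]},{"hand":0,"slide":[-0.2,0.1,1.5],"rotation":[0,0,0]},{"hand":0,"slide":[-0.2,0.1,1.5],"rotation":[0,0,0]}]';python3 go.py 622 195.5 28 -6.2
python3 - <<'E'
from h import *
a=get_image("side")["color"];cv2.imwrite("pics/j2.png",cv2.resize(a[300:440,190:360],None,fx=4.5,fy=4.2,interpolation=cv2.INTER_CUBIC))
E
```

```text
time: 14.78
ee_pos: [622.3, 195.3, 35.1]
eef_rot: [0.0, 0.999, -0.054, -0.0]
contact_force: [0.8, 0.3, 0.2]
finger_gap: 13.4
t 14.78 pos [622.3 195.3  35.1] slide [-0.03 -0.02  0.71] rot [0. 0. 0.] F [0.8 0.3 0.2] gap 13.4 j [ 0.2   0.52  1.66 -0.    0.97  0.3 ]
```

View pics/j2.png

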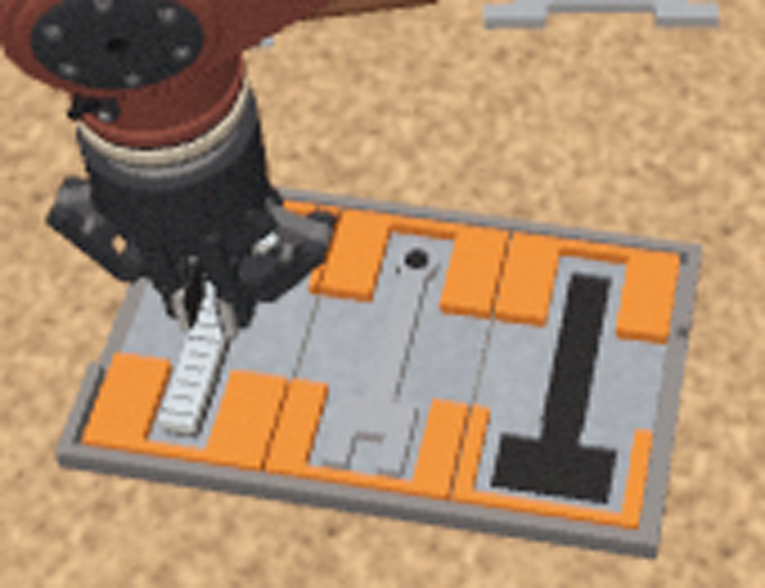

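The rule is centred over its slot, so I'll lower it the last 7 mm.

```bash
python3 -m creep '[{"hand":0,"slide":[0,0,0.3],"rotation":[0,0,0]},{"hand":0,"slide":[0,0,0.6],"rotation":[0,0,0]},{"hand":0,"slide":[0,0,0.8],"rotation":[0,0,0]},{"hand":0,"slide":[0,0,0.8],"rotation":[0,0,0]}]';python3 go.py 622 195.5 28 -6.2
```

```text
time: 15.32
ee_pos: [622.3, 195.3, 28.2]
eef_rot: [0.0, 0.999, -0.054, -0.0]
contact_force: [-2.2, -0.3, 5.5]
finger_gap: 13.3
t 15.32 pos [622.3 195.3  28.2] slide [-0.03 -0.02  0.02] rot [0. 0. 0.] F [-2.2 -0.3  5.5] gap 13.3 j [ 0.2   0.53  1.66 -0.    0.96  0.3 ]
```

```bash
python3 -m creep '[{"hand":2.5,"slide":[0,0,0],"rotation":[0,0,0]},{"hand":3.5,"slide":[0,0,0],"rotation":[0,0,0]},{"hand":4,"slide":[0,0,-0.3],"rotation":[0,0,0]},{"hand":4,"slide":[0,0,-4],"rotation":[0,0,0]},{"hand":4,"slide":[0,0,-9],"rotation":[0,0,0]}]';python3 go.py 597.4 -25.2 120 -76.4
```

```text
time: 15.95
ee_pos: [620.6, 194.9, 116.0]
eef_rot: [0.001, 0.999, -0.054, -0.002]
contact_force: [1.9, -1.0, 0.1]
finger_gap: 39.9
t 15.95 pos [620.6 194.9 116. ] slide [ 0.06 22.13 -0.37] rot [ 0.2  0.2 70.2] F [ 1.9 -1.   0.1] gap 39.9 j [0.2  0.41 1.64 0.   1.1  0.3 ]
```

```bash
python3 -m creep '[{"hand":5,"slide":[0,4,-1],"rotation":[0,0,10]},{"hand":5,"slide":[0,9,-1],"rotation":[0,0,20]},{"hand":5,"slide":[0,14,-1],"rotation":[0,0,30]},{"hand":5,"slide":[0,19,-1],"rotation":[0,0,40]},{"hand":5,"slide":[0,22.1,-0.5],"rotation":[0,0,50]}]';python3 go.py 597.4 -25.2 120 -76.4
```

```text
time: 16.58
ee_pos: [598.7, -26.8, 123.0]
eef_rot: [-0.0, 0.88, -0.474, 0.001]
contact_force: [0.5, 0.7, 0.2]
finger_gap: 50.2
t 16.57 pos [598.7 -26.8 123. ] slide [-0.2   0.02  0.3 ] rot [-0.1 -0.1 19.8] F [0.5 0.7 0.2] gap 50.2 j [-0.16  0.3   1.77 -0.    1.08  0.83]
```

```bash
python3 -m creep '[{"hand":5,"slide":[-0.1,0,0],"rotation":[0,0,10]},{"hand":5,"slide":[-0.1,0,0],"rotation":[0,0,19.8]},{"hand":5,"slide":[-0.1,0,3],"rotation":[0,0,19.8]},{"hand":5,"slide":[-0.1,0,7],"rotation":[0,0,19.8]},{"hand":5,"slide":[-0.1,0,7],"rotation":[0,0,19.8]}]';python3 -m creep '[{"hand":5,"slide":[0,0,0],"rotation":[0,0,0]}]';python3 go.py 597.4 -25.2 20 -76.4;python3 - <<'E'
from h import *
a=get_image("side")["color"];cv2.imwrite("pics/k2.png",cv2.resize(a[220:350,210:350],None,fx=5,fy=4.5,interpolation=cv2.INTER_CUBIC))
a=get_image("top")["color"];cv2.imwrite("pics/k1.png",cv2.resize(a[150:300,90:290],None,fx=4,fy=4,interpolation=cv2.INTER_CUBIC))
E
```

```text
time: 17.2
ee_pos: [594.2, -23.1, 48.6]
eef_rot: [0.002, 0.788, -0.616, -0.004]
contact_force: [-0.5, -0.3, 0.8]
finger_gap: 50.0
time: 17.32
ee_pos: [598.7, -23.7, 53.3]
eef_rot: [-0.0, 0.788, -0.616, 0.001]
contact_force: [-0.1, 0.5, 0.2]
finger_gap: 49.8
t 17.32 pos [598.7 -23.7  53.3] slide [0.11 0.17 3.33] rot [-0.1 -0.   0.4] F [-0.1  0.5  0.2] gap 49.8 j [-0.16  0.4   1.79  0.    0.95  1.17]
```

View pics/k2.png

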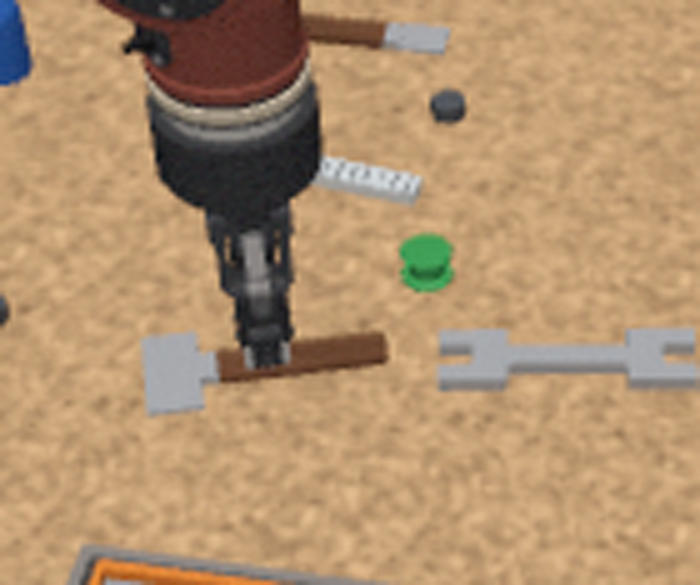

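View pics/k1.png

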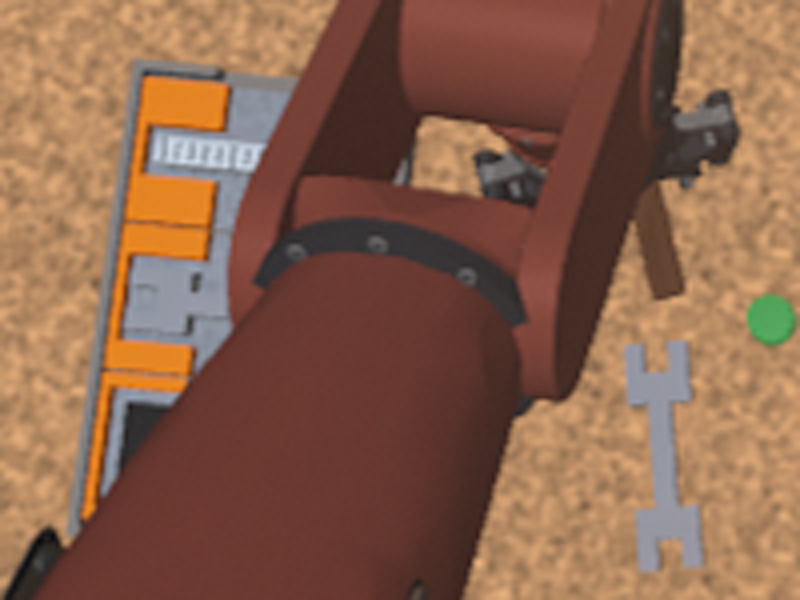

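The gripper is over the scraper handle and aligned with it, so I'll descend and grip.

```bash
python3 -m creep '[{"hand":5,"slide":[0.1,0.1,1.5],"rotation":[0,0,0]},{"hand":5,"slide":[0.1,0.1,3.3],"rotation":[0,0,0]},{"hand":5,"slide":[0.1,0.1,3.3],"rotation":[0,0,0]},{"hand":5,"slide":[0.1,0.1,3.3],"rotation":[0,0,0]},{"hand":5,"slide":[0.1,0.1,3.3],"rotation":[0,0,0]}]';python3 go.py 597.4 -25.2 20 -76.4
```

```text
time: 18.05
ee_pos: [597.7, -24.9, 19.7]
eef_rot: [-0.0, 0.788, -0.616, 0.0]
contact_force: [-0.3, -0.1, 0.6]
finger_gap: 49.6
t 18.05 pos [597.7 -24.9  19.7] slide [ 0.02  0.04 -0.03] rot [-0.  -0.   0.4] F [-0.3 -0.1  0.6] gap 49.6 j [-0.16  0.45  1.8   0.    0.89  1.17]
```

```bash
python3 -m creep '[{"hand":2,"slide":[0,0,-0.1],"rotation":[0,0,0]},{"hand":0,"slide":[0,0,-0.1],"rotation":[0,0,0]},{"hand":0,"slide":[0,0,-0.1],"rotation":[0,0,0]},{"hand":0,"slide":[0,0,-0.1],"rotation":[0,0,0]},{"hand":0,"slide":[0,0,-0.1],"rotation":[0,0,0]}]'; python3 go.py 597.4 -25.2 20 -76.4;  python3 -m creep '[{"hand":0,"slide":[0,0,0],"rotation":[0,0,0]},{"hand":0,"slide":[0,0,-3],"rotation":[0,0,0]},{"hand":0,"slide":[0,0,-9],"rotation":[0,0,0]},{"hand":0,"slide":[0,0,-11],"rotation":[0,0,0]},{"hand":0,"slide":[0,0,-11],"rotation":[0,0,0]}]';  python3 - <<'E'
from h import *
a=get_image("side")["color"];cv2.imwrite("pics/l2.png",cv2.resize(a[200:350,210:350],None,fx=5,fy=4,interpolation=cv2.INTER_CUBIC))
E
python3 go.py 451.3 214 130 -6.2
```

```text
time: 18.68
ee_pos: [598.0, -24.9, 21.1]
eef_rot: [-0.0, 0.788, -0.616, 0.001]
contact_force: [0.2, -0.6, 6.1]
finger_gap: 17.6
t 18.68 pos [598.  -24.9  21.1] slide [0.01 0.07 0.11] rot [-0.1 -0.   0.4] F [ 0.2 -0.6  6.1] gap 17.6 j [-0.16  0.45  1.8   0.    0.9   1.17]
time: 19.3
ee_pos: [598.3, -25.0, 131.7]
eef_rot: [-0.001, 0.788, -0.616, 0.002]
contact_force: [0.3, -0.3, -0.1]
finger_gap: 17.6
t 19.35 pos [596.7 -24.7 129.6] slide [-26.69   8.33  -0.03] rot [  0.    0.  -69.8] F [-1.2 -0.2 -1.4] gap 17.7 j [-0.16  0.29  1.77 -0.    1.09  1.17]
```

View pics/l2.png

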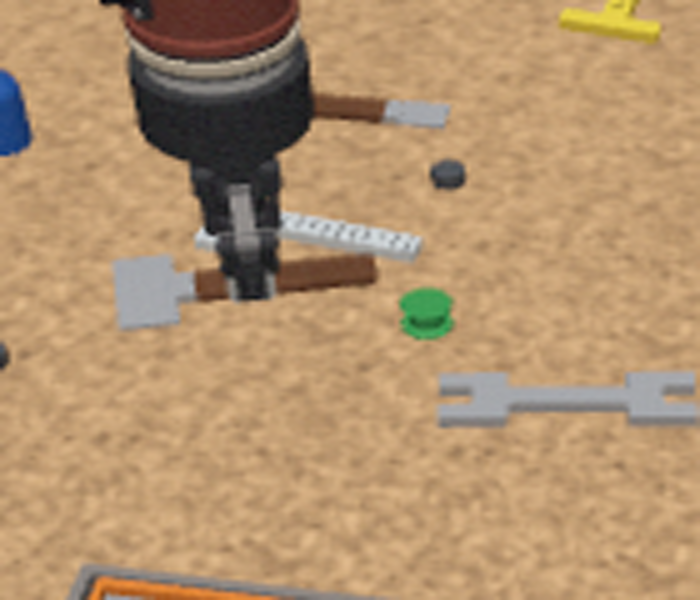

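The scraper is held level. Next I carry it over.

```bash
python3 -m creep '[{"hand":0,"slide":[-4,1.2,0],"rotation":[0,0,-10]},{"hand":0,"slide":[-8,2.5,0],"rotation":[0,0,-20]},{"hand":0,"slide":[-12,3.8,0],"rotation":[0,0,-30]},{"hand":0,"slide":[-16,5,0],"rotation":[0,0,-40]},{"hand":0,"slide":[-20,6.3,0],"rotation":[0,0,-50]}]'; python3 go.py 451.3 214 130 -6.2
```

```text
time: 19.98
ee_pos: [484.5, 154.6, 126.9]
eef_rot: [0.001, 0.975, -0.222, -0.003]
contact_force: [0.9, -0.2, -0.4]
finger_gap: 17.8
t 19.98 pos [484.5 154.6 126.9] slide [-5.57 -3.92 -0.29] rot [  0.1   0.3 -19.5] F [ 0.9 -0.2 -0.4] gap 17.8 j [0.17 0.12 1.98 0.   1.05 0.62]
```

```bash
python3 -m creep '[{"hand":0,"slide":[-3,-2,0],"rotation":[0,0,-10]},{"hand":0,"slide":[-5.6,-3.9,0],"rotation":[0,0,-19.3]},{"hand":0,"slide":[-5.6,-3.9,0],"rotation":[0,0,-19.3]},{"hand":0,"slide":[-5.6,-3.9,0],"rotation":[0,0,-19.3]},{"hand":0,"slide":[-5.6,-3.9,0],"rotation":[0,0,-19.3]}]'; python3 go.py 451.3 214 50 -6.2
```

```text
time: 20.6
ee_pos: [454.4, 212.6, 129.4]
eef_rot: [0.0, 0.998, -0.059, -0.001]
contact_force: [0.4, -0.1, -0.3]
finger_gap: 17.7
t 20.6 pos [454.4 212.6 129.4] slide [-0.31 -0.11  7.94] rot [ 0.   0.1 -0.6] F [ 0.4 -0.1 -0.3] gap 17.7 j [ 0.3   0.1   1.99 -0.    1.05  0.42]
```

```bash
python3 -m creep '[{"hand":0,"slide":[-0.3,-0.1,4],"rotation":[0,0,-0.6]},{"hand":0,"slide":[-0.3,-0.1,8],"rotation":[0,0,-0.6]},{"hand":0,"slide":[-0.3,-0.1,8.8],"rotation":[0,0,-0.6]},{"hand":0,"slide":[-0.3,-0.1,8.8],"rotation":[0,0,-0.6]},{"hand":0,"slide":[-0.3,-0.1,8.8],"rotation":[0,0,-0.6]}]'; python3 -m creep '[{"hand":0,"slide":[0,0,0],"rotation":[0,0,0]},{"hand":0,"slide":[0,0,0],"rotation":[0,0,0]}]'; python3 go.py 451.3 214 28 -6.2
python3 - <<'E'
from h import *
a=get_image("side")["color"];cv2.imwrite("pics/m2.png",cv2.resize(a[300:440,190:360],None,fx=4.5,fy=4.2,interpolation=cv2.INTER_CUBIC))
E
```

```text
time: 21.22
ee_pos: [453.4, 215.2, 44.0]
eef_rot: [-0.001, 0.999, -0.053, 0.002]
contact_force: [-0.6, -0.6, 0.1]
finger_gap: 18.1
time: 21.48
ee_pos: [452.3, 215.2, 43.3]
eef_rot: [-0.0, 0.999, -0.053, 0.001]
contact_force: [-0.8, -0.2, -0.9]
finger_gap: 17.9
t 21.48 pos [452.3 215.2  43.3] slide [-0.09  0.13  1.53] rot [-0.  -0.1  0.1] F [-0.8 -0.2 -0.9] gap 17.9 j [ 0.3   0.24  2.03 -0.    0.87  0.41]
```

View pics/m2.png

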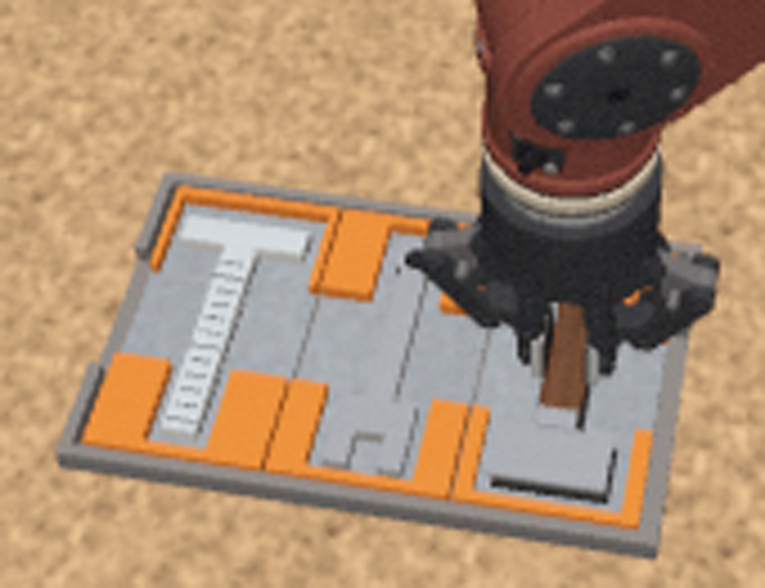

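The square is seated in its pocket and the scraper is aligned just above its own. I'll lower the last 15 mm.

```bash
python3 -m creep '[{"hand":0,"slide":[0,0.1,0.5],"rotation":[0,0,0]},{"hand":0,"slide":[-0.1,0.1,1],"rotation":[0,0,0]},{"hand":0,"slide":[-0.1,0.1,1.4],"rotation":[0,0,0]},{"hand":0,"slide":[-0.1,0.1,1.6],"rotation":[0,0,0]},{"hand":0,"slide":[-0.1,0.1,1.6],"rotation":[0,0,0]}]'; python3 go.py 451.3 214 28 -6.2
```

```text
time: 22.15
ee_pos: [450.0, 213.9, 28.0]
eef_rot: [0.001, 0.999, -0.053, -0.002]
contact_force: [-7.0, -2.3, 18.6]
finger_gap: 17.8
t 22.15 pos [450.  213.9  28. ] slide [ 0.13 -0.02  0.  ] rot [0.1 0.2 0.1] F [-7.  -2.3 18.6] gap 17.8 j [ 0.3   0.27  2.03 -0.    0.85  0.41]
```

```bash
python3 -m creep '[{"hand":0,"slide":[0,0,-0.2],"rotation":[0,0,0]},{"hand":3,"slide":[0,0,-0.2],"rotation":[0,0,0]},{"hand":4,"slide":[0,0,-0.2],"rotation":[0,0,0]},{"hand":4,"slide":[0,0,-0.5],"rotation":[0,0,0]},{"hand":4,"slide":[0,0,-4],"rotation":[0,0,0]}]';python3 -m creep '[{"hand":4,"slide":[0,0,-6],"rotation":[0,0,0]},{"hand":4,"slide":[0,5,-8],"rotation":[0,0,0]},{"hand":4,"slide":[0,11,-10],"rotation":[0,0,0]},{"hand":4,"slide":[0,17,-12],"rotation":[0,0,0]},{"hand":4,"slide":[0,23,-14],"rotation":[0,0,0]}]';python3 -m creep '[{"hand":4,"slide":[0,6,0],"rotation":[0,0,0]},{"hand":4,"slide":[0,12,0],"rotation":[0,0,0]},{"hand":4,"slide":[0,18,0],"rotation":[0,0,0]},{"hand":4,"slide":[0,24,0],"rotation":[0,0,0]},{"hand":4,"slide":[0,24,0],"rotation":[0,0,0]}]'
python3 - <<'E'
from h import *
a=get_image("side")["color"];cv2.imwrite("pics/n2.png",cv2.resize(a[335:435,200:355],None,fx=5,fy=5,interpolation=cv2.INTER_CUBIC))
cv2.imwrite("pics/n2f.png",a)
a=get_image("top")["color"];cv2.imwrite("pics/n1.png",a);cv2.imwrite("pics/n1t.png",cv2.resize(a[160:300,100:205],None,fx=4.2,fy=4.2,interpolation=cv2.INTER_CUBIC))
E
```

```text
time: 22.78
ee_pos: [447.6, 213.1, 64.0]
eef_rot: [0.001, 0.999, -0.053, -0.003]
contact_force: [-0.2, 0.1, 1.2]
finger_gap: 40.2
time: 23.4
ee_pos: [425.9, -14.2, 206.4]
eef_rot: [0.0, 0.999, -0.053, 0.001]
contact_force: [0.8, -0.5, -0.0]
finger_gap: 39.8
time: 24.02
ee_pos: [400.3, -255.1, 206.0]
eef_rot: [0.001, 0.998, -0.056, 0.0]
contact_force: [1.1, 0.2, 0.2]
finger_gap: 40.5
```

View pics/n2.png

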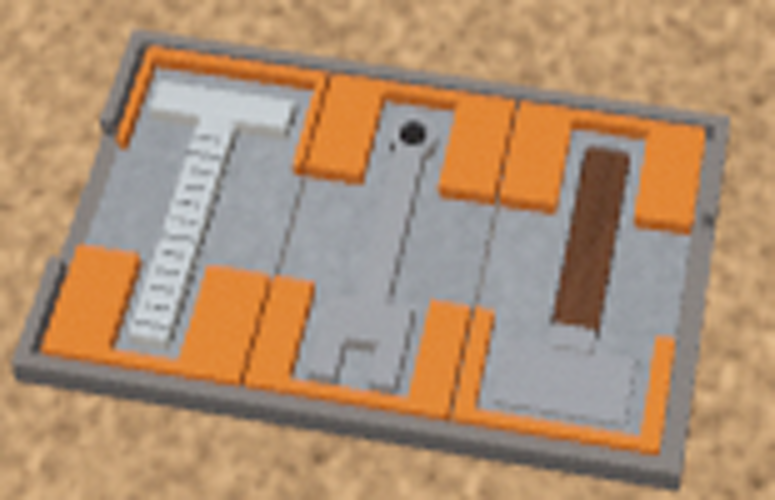

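View pics/n1t.png

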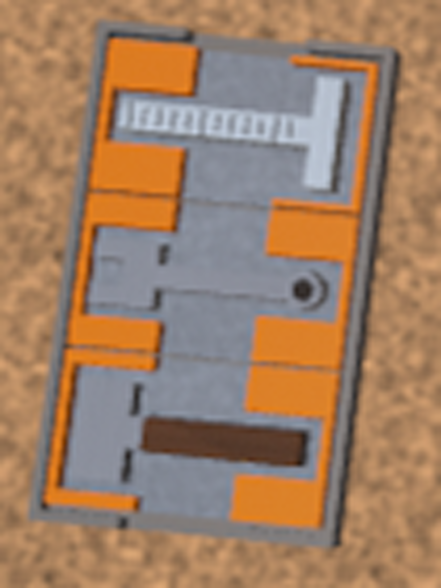

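View pics/n1.png

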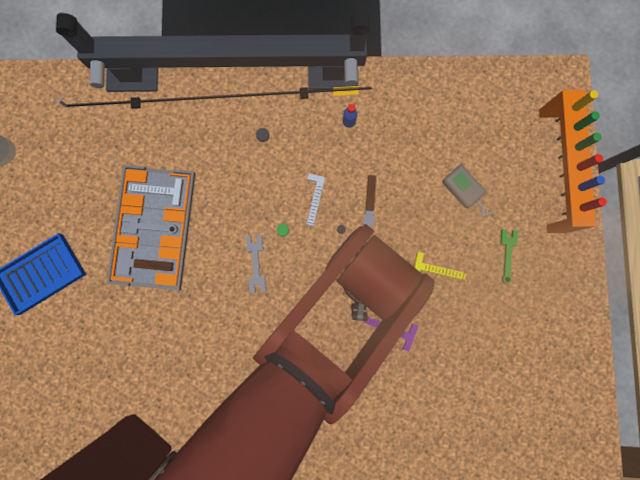

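Run:
```python
from h import *
dt=get_image("top");ds=get_image("side")
def dark(d,c,r=5):
    g=cv2.cvtColor(d["color"],cv2.COLOR_BGR2GRAY).astype(float)
    x,y=map(int,c);w=np.clip(110-g[y-r:y+r+1,x-r:x+r+1],0,None);Y,X=np.mgrid[y-r:y+r+1,x-r:x+r+1]
    w[w<30]=0
    return np.array([(w*X).sum()/w.sum(),(w*Y).sum()/w.sum()])
a,b=dark(dt,(172,229),3),dark(ds,(282,361),3)
print("ring hole",a,b,tri((dt,ds),(a,b)))
for d,n,s1,s2 in((dt,"top",(137,263+0),(150,265)),(ds,"side",0,(318,385))):
    hsv=cv2.cvtColor(d["color"],cv2.COLOR_BGR2HSV)
    wood=(hsv[...,0]<20)&(hsv[...,2]<125)&(hsv[...,1]>70)
    p=sel(wood,s2)
    m,u,ang,e=pca(ray(d,p,16),(455,260));print(n,"handle",m,ang,e,"grip",m+17*u)
    wh=(hsv[...,1]<60)&(d["color"].min(2)>145)
    s=(178,185) if n=="top" else (240,359)
    n8,l=cv2.connectedComponents(cv2.morphologyEx(wh.astype(np.uint8),cv2.MORPH_CLOSE,np.ones((3,3))))
    k=l[s[1],s[0]];ys,xs=np.nonzero(l==k)
    m,u,ang,e=pca(ray(d,np.c_[xs,ys],16),(615,145));print(n,"sq",k,len(xs),m,ang,e,"grip",m-12.2*u)
```

```text
ring hole [171.56123662 228.63971463] [282.04887218 361.43890977] [530.2710946  154.50195527  16.06637947]
top handle [447.72481978 195.30161606] 83.24257424175937 (np.float64(-42.37503850652375), np.float64(43.2896169076849), np.float64(-9.176792827928061), np.float64(9.041567729964493)) grip [449.72514352 212.18352072]
top sq 80 499 [621.27692262 183.49106647] -96.34555312110906 (np.float64(-73.10852883230676), np.float64(45.85052306353239), np.float64(-31.111504712332223), np.float64(31.08808085637744)) grip [622.62532185 195.61632191]
side handle [449.14963323 199.86611467] 83.44704602046419 (np.float64(-42.621504020319335), np.float64(40.099721420299716), np.float64(-9.773436497207534), np.float64(9.61879984282939)) grip [451.0896978  216.75505038]
side sq 66 4277 [540.68519404 210.24167099] -16.27141875127697 (np.float64(-130.88559995795146), np.float64(126.93519684007114), np.float64(-86.71437970379299), np.float64(75.21954978899704)) grip [528.97386286 213.65996322]
```

```bash
python3 -c "
from rig import *
s=read_state();print(s['time'],s['contact_force'],s['ee_pos']);print(job_done())"
```

```text
24.225 [-0.00923714  0.93828849 -0.58813881] [ 400.75984995 -249.95189402  205.14250796]
the job is handed in; nothing more can be done
None
```

I put the combination spanner, then the grey T-square, then the broad scraper into their silhouette pockets, each the right way round. I handed the job in at 24.2 s with the gripper clear of everything.

**Position:** the measured grip points lie about 1 to 3 mm from the pocket origins.

| Tool | Distance from pocket origin | Angle against the pocket |
|---|---|---|
| Spanner | about 1 mm | not measured after release |
| Square | about 1 mm | within about 0.2° |
| Scraper | about 2–3 mm | about 0.5° |

**Flatness:** the spanner's ring measured 16 mm high, which fits a pocket floor near 6 mm plus the tool's 10 mm. I judged the other two flat by eye in the side view.

**Contact:** the forces I read stayed under about 20 N. The look-alikes visible in the last top view looked unmoved; the purple square was partly hidden by the arm, and I never touched any of them.

**Checks that disagreed or failed:**
- The two cameras differ by 4–5 mm in y for the scraper handle. The pocket centre lies between them.
- The side-view measurement of the placed square failed because its mask merged with the tray, so its position comes from the top view only.
- The silhouettes triangulated to about 3 mm high, while touch put the floor at 6–7 mm.

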